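# Tighten the sample clamp between the coils of a bench electromagnet

### The job

Take the larger ring spanner, which fits the clamp nut between the two coils of the electromagnet, and tighten that nut clockwise until it comes up firm against its stop. The coils leave only a short swing, so work in strokes: lift the spanner off, bring it back and reseat it, without banging or levering on the coils. Then lay the spanner back flat across both bars of its rest and leave everything else where it is; turn the nut with the spanner only, never with the fingers.

Things in the scene. Friction and masses are not known exactly. Their poses are not given: they have to be found in the camera images.
- magnet: Bench electromagnet, fixed, 130 x 240 mm, 137 mm high: grey yoke, two copper coils and between them a brass strap clamp with one big steel nut on top. Origin on the bench under the nut's axis; z up; x points along the gap, away from the robot (yaw within 0.25 rad); y from the right coil to the left. Gap open above and towards -x, where the base plate (22 mm high) ends 40 mm from the nut's axis.
- coil_left: Left coil drum, diameter 124 mm, 50 mm long, axis along the magnet's y. Origin at its centre: 20 mm in x, +69 mm in y and 75 mm in z from the magnet's origin. Its inner cheek is a flat wall at y = +44 mm in the magnet's frame; its top is 137 mm above the bench.
- coil_right: Right coil drum, the mirror image of the left one: inner cheek at y = -44 mm in the magnet's frame. With a spanner seated on the nut and its handle towards the magnet's -x, the two drums let the handle swing about 40 degrees to either side of -x.
- nut (a joint): Turn of the clamp nut, rad; grows clockwise seen from above (tightening). Hard stop (tight) at 3.491. Starts 1.25 to 2.9 short of it. Stays where left; 0.45 N m turns it. With the ring seated, the handle's angle from the magnet's -x axis, positive towards the magnet's +y (clockwise), equals this value modulo 60 degrees, give or take 6 degrees of play; +20 degrees at the stop.
- nut_top (a point): Centre of the clamp nut's top face, 110.5 mm above the bench, on the nut's vertical axis. Hexagon 36 mm across flats, 16 mm high, lightly oiled, top edge chamfered; a 22 mm wide stud end stands 4 mm above it. A fully seated spanner ring rests on the 50 mm washer under the nut, 94.5 mm above the bench. The point turns with the nut: its x axis points at a corner.
- spanner: The larger of two plain steel ring spanners. Origin at the centre of the ring's underside, z up, handle along its own -x to 175 mm from the ring's centre. Ring 57 mm outside, 14 mm thick, with a hexagonal through hole 38 mm across flats, corners along its own x axis; handle 18 mm wide, 13 mm thick. About 0.36 kg, centre of mass about 70 mm from the ring's centre along the handle.
- spanner_ring (a point): Centre of the spanner's ring hole, at mid-thickness (7 mm above its underside). A ring still loaded sideways binds on the nut and will not lift: ease the handle back through the play first, then lift straight up more than 20 mm to clear the nut and stud.
- spanner_grip (a point): A good place to hold the spanner: on the handle, 105 mm from the ring's centre, at mid-thickness.
- rest: Spanner rest, fixed, on the left or right of the bench: 190 x 190 mm plate with two 12 mm wide bars along its y, tops 32 mm above the bench, at x = +30 and -70 mm. On the bar at -70 mm three 8 mm pins, 18 mm high, at y = -91, 0, +91 mm mark two places. Origin under the plate's centre. The larger spanner starts in either place, its ring's centre at about x = +75 mm, y = +45 or -45 mm.
- rest_mid (a point): Middle of the rest, half-way between its two bars, at the level of their tops (32 mm above the bench).
- small_spanner: The smaller ring spanner (40 mm ring with a 25.5 mm hole, 150 mm handle, 12 mm thick), lying in the other place on the rest; too small for the nut. A bystander. Origin at its ring's centre, underside.
- pole_cap_a: Bystander: steel pole cap, 42 mm across, 26 mm high, in the grey accessory tray (170 x 190 x 30 mm) on the side of the bench opposite the rest. Origin under its centre.
- pole_cap_b: Bystander: second pole cap, like the first.
- spare_nut: Bystander: loose spare nut, 36 mm across flats, in the accessory tray.
- teslameter: Bystander: hand-held grey meter, 135 x 72 x 30 mm, on the bench left of the magnet's far end.
- jar: Bystander: small jar, 52 mm across, 62 mm high, on the bench right of the magnet's far end.
- screwdriver: Bystander: screwdriver, 190 mm long, on the bench to the right.
Things that resemble listed ones, but are neither listed nor needed, are in the scene too. Leave any blue look-alike of the spanner alone.

How it is judged:
By the outcome, as a careful person would: the job done as asked, in the order asked, and still so for the second after the job is handed in, with the robot touching nothing.
It also fails if it takes over 72 s, if anything falls off the work surface, if the arm or the gripper's body presses on something with over 40 N, if the wrist force passes 120 N, or if a joint passes its speed limit or range.

### The arm

A 7-joint arm with a two-finger parallel gripper is mounted at the origin on the work surface. World frame = base frame: x ahead of the robot, y to its left, z up, the work surface at z = 0. Lengths are in m, angles in rad, forces in N, time in s.
With the tool pointing down it reaches from about 0.35 to 0.9 m from the base axis. Payload 8.1 kg.
Tool frame: the origin (TCP) lies at the very end of the fingers, on their centre line; the grasp point (between the pads) lies manip.grip_depth behind it (manip.grip_depth is the distance from the TCP to the grasp point, in m); x points along the fingers, y is the direction in which the jaws open and shut, and the axes are right-handed (so a half turn about x gives the same grasp; the last joint's range is limited). The gripper opens to 92 mm and grips with 3 to 60 N. Pads are 19 mm wide; open, the fingers measure 130 mm over their backs; the gripper's body (75 mm by 190 mm) begins 47 mm behind the grasp point.
Start: joints at [-1.418, 0.434, 0.025, 1.573, -0.012, 1.134, -0.075], TCP at [0.158, 0.605, 0.227] pointing down, gripper open.
Joint ranges: [-2.62, 2.62], [-0.44, 2.09], [-1.27, 1.32], [0.08, 2.57], [-1.32, 4.46], [0.12, 2], [-2.74, 2.74]. Speed limits (rad/s): [2.22, 2.22, 3.01, 3.01, 3.14, 3.14, 3.14].

### API

Orientations are given as a rotation vector (axis times angle).
In Python, from workcell import manip gives the robot as it stands.
- The arm moves only by the shell command python3 -m inch 'ROWS' [FORCE]. ROWS is JSON, a list of rows, each a list of 7 numbers: the finger opening in cm, from 0 to 9.18, then the shift along the world's x, y, z in cm, then the turn, a rotation vector about the world's x, y, z in rad. In form: [[hand, x, y, z, wx, wy, wz], ...]. A call has 1 to 20 rows; each row is the pose to reach, as a shift and turn from the pose measured when the call began; what a row does not reach only later rows make up. A row lasts 1/10 s, in which the tool goes at most 50 mm and 8.59 degrees, less where a joint would pass 70% of its speed; a pose out of reach is approached as far as the arm can. A call with a gripper value outside its range is refused whole. The fingers move at their own pace and stop on an object; FORCE is the grip in N (left out, the last holds). Time passes only in rows, so rows that repeat a pose let the fingers close. It gives the time, the measured TCP pose, the force and the opening at its end, in the units of the state.
- manip.sense(): the state, without advancing time (a new reading comes with each control period).
- manip.read_camera(name): name is "side" or "top" or "wrist"; returns a dict with "img" (384x512x3 uint8, red, green, blue), "mtx" (3x3 intrinsics, pixels), "dist_coeffs" ([k1, k2, p1, p2, k3] as OpenCV has them; the pictures are not rectified), "eye" and "attitude" of the camera in the world. Camera axes: x right, y down, z forward; pixel columns grow to the right and rows downward; lengths in m; the calibration is good to about 2 mm. A picture is of the moment at which its call begins. There is no depth.
- manip.close_job(): hands the job in, once; it reports no verdict.
The state is a dict: "t": time; "qpos": joint angles; "joint_vel": joint speeds; "joint_torque": joint torques, N m; "eef_pos": TCP position; "tcp_rot": TCP orientation; "contact_force": force on the tool from outside, world axes, zero at the start; "ft_torque": the same for the moment, N m; "opening": finger opening in m.
Only numpy, scipy, OpenCV 4.12 (cv2) and the standard library are available. Lean on these libraries where they do the work, as an engineer would, in place of code of your own. Each camera call takes 0.05 s, during which the arm holds its last target. There are 200 camera calls.

## Working session

There is one attempt and no reset: what is moved stays moved. The work goes in short steps, Python scripts to look and compute and a shell command to move; the robot and the scene stay as the last step left them, time stands still between calls to the robot, and variables do not carry over. Pictures are saved under pics/ and viewed, about 8 in all and at most 12, crops included, and the job is handed in when it is done.

```bash
ls; mkdir -p pics
cat > h.py <<'E'
import numpy as np, cv2, json
from workcell import manip
from scipy.spatial.transform import Rotation as R
def att(a):
    a=np.array(a,float)
    if a.shape==(3,3): return a
    return R.from_rotvec(a).as_matrix() if a.size==3 else R.from_quat(a).as_matrix()
def snap(name,fn):
    c=manip.read_camera(name); cv2.imwrite('pics/'+fn+'.png',c['img'][:,:,::-1])
    json.dump({k:np.array(c[k]).tolist() for k in('mtx','dist_coeffs','eye','attitude')},open('pics/'+fn+'.json','w')); return c
def load(fn):
    c={k:np.array(v) for k,v in json.load(open('pics/'+fn+'.json')).items()}; c['img']=cv2.imread('pics/'+fn+'.png')[:,:,::-1]; return c
def ray(c,uv):
    p=cv2.undistortPoints(np.array(uv,float).reshape(-1,1,2),np.array(c['mtx']),np.array(c['dist_coeffs'])).reshape(-1,2)
    return np.c_[p,np.ones(len(p))]@att(c['attitude']).T
def plane(c,uv,z):
    d=ray(c,uv); e=np.array(c['eye']); return e+d*((z-e[2])/d[:,2])[:,None]
def proj(c,P):
    A=att(c['attitude']); r=cv2.Rodrigues(A.T)[0]; t=-A.T@np.array(c['eye'])
    return cv2.projectPoints(np.array(P,float).reshape(-1,3),r,t,np.array(c['mtx']),np.array(c['dist_coeffs']))[0].reshape(-1,2)
def tri(cs,uvs):
    A=np.zeros((3,3));b=np.zeros(3)
    for c,uv in zip(cs,uvs):
        d=ray(c,[uv])[0];d/=np.linalg.norm(d);M=np.eye(3)-np.outer(d,d);A+=M;b+=M@np.array(c['eye'])
    return np.linalg.solve(A,b)
E
python3 - <<'E'
from h import *
s=manip.sense();print(s, manip.grip_depth)
cs=[snap(n,n+'0') for n in('top','side','wrist')]
for c in cs: print(c['eye'],np.array(c['attitude']).shape, att(c['attitude']).round(2).tolist(), np.array(c['mtx'])[0,0])
cv2.imwrite('pics/both0.png',np.vstack([cv2.resize(c['img'],(400,300)) for c in cs[:2]])[:,:,::-1])
E
```

```text
pics
{'t': 0.0, 'qpos': array([-1.41760579,  0.43522536,  0.02494005,  1.57410899, -0.01159657,
        1.13397035, -0.0751178 ]), 'joint_vel': array([ 7.04828241e-04,  3.14470232e-05, -6.18981120e-04, -1.93284682e-04,
       -7.93014684e-04, -1.26962747e-04,  4.63499028e-04]), 'joint_torque': array([-3.96645055e-05, -6.67850804e+01,  9.85117704e-01, -3.14462471e+01,
       -6.05774671e-02,  4.26743086e-02,  1.85640206e-04]), 'eef_pos': array([0.15804034, 0.60416105, 0.2259385 ]), 'tcp_rot': array([ 0.19961205,  1.56151723, -0.20207713]), 'contact_force': array([-1.25047357, -0.09242827, -0.95910365]), 'ft_torque': array([ 0.07590964,  0.0046365 , -0.00527401]), 'opening': 0.09157825984131635} 0.0188
[ 0.42053974 -0.02558229  0.96432055] (3,) [[0.02, -0.99, 0.11], [-1.0, -0.02, 0.03], [-0.03, -0.11, -0.99]] 355.47943473760944
[-0.05021571 -0.62466162  0.62381957] (3,) [[0.71, -0.38, 0.59], [-0.7, -0.36, 0.62], [-0.02, -0.86, -0.52]] 403.7234594573647
[0.08001098 0.62500549 0.38519984] (3,) [[0.25, 0.92, 0.29], [0.97, -0.24, -0.08], [-0.0, 0.3, -0.95]] 272.3125042474052
```

View pics/top0.png

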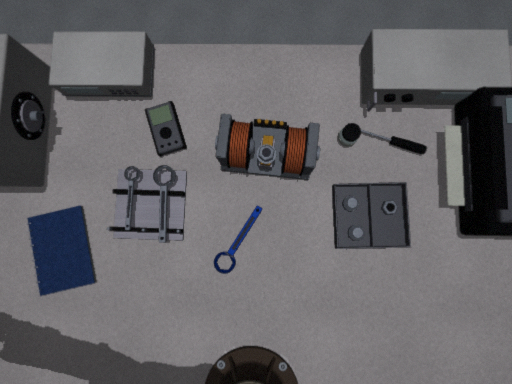

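View pics/side0.png

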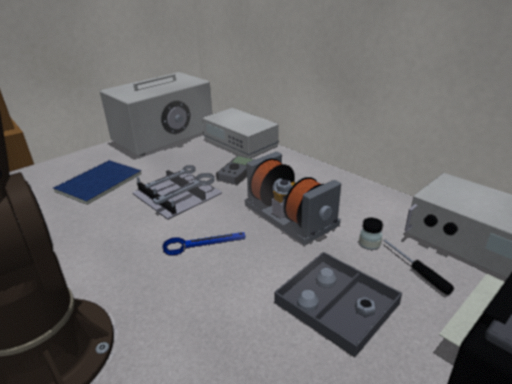

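The top view has the rest at (150,205) with two steel spanners. The one with its ring at (165,176) has the bigger ring and longer handle, so it should be the one. The other, with its ring at (134,174), is the small spanner. The blue one at (225,262) is the decoy. The magnet's nut is near (267,153). I'll confirm with one enlarged crop.

Run:
```python
from h import *
t=load('top0');s=load('side0')
f=lambda i,x,y,w,h,k:cv2.resize(i[y:y+h,x:x+w],None,fx=k,fy=k,interpolation=cv2.INTER_CUBIC)
a=f(t['img'],105,155,90,95,4);b=f(t['img'],210,105,120,80,3.2)
c=f(s['img'],125,150,100,70,4);d=f(s['img'],235,140,115,105,3)
W=lambda i:cv2.copyMakeBorder(i,0,0,0,400-i.shape[1],cv2.BORDER_CONSTANT)
L=np.vstack([W(a[:, :400]),np.zeros((0,400,3),np.uint8)]);
l=np.vstack([W(a),W(b)[:220]]);r=np.vstack([W(c),W(d)])
h=max(len(l),len(r));p=lambda i:cv2.copyMakeBorder(i,0,h-len(i),0,0,cv2.BORDER_CONSTANT)
o=np.hstack([p(l),p(r)]);o=np.clip(o.astype(float)*1.5,0,255).astype(np.uint8);print(o.shape);cv2.imwrite('pics/crop0.png',o[:600,:,::-1])
```

```text
(600, 800, 3)
```

View pics/crop0.png

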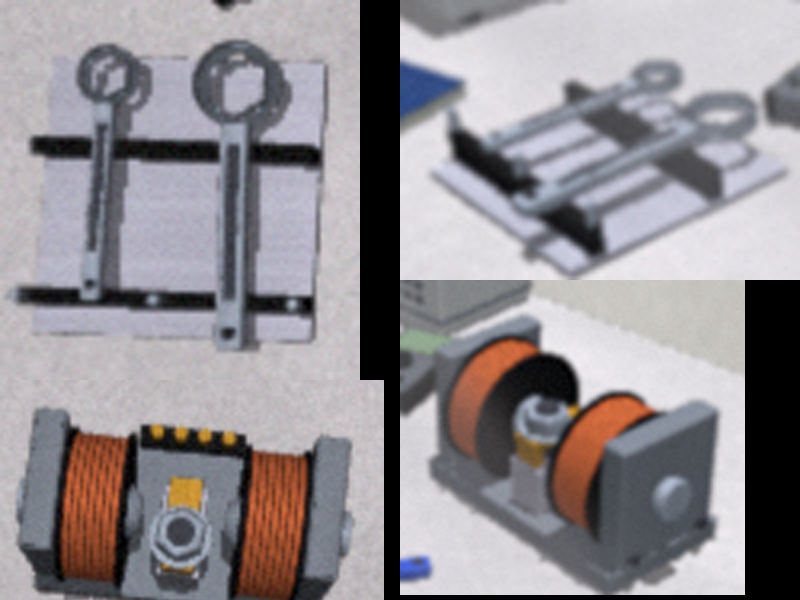

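Run:
```python
from h import *
t=load('top0');s=load('side0');np.set_printoptions(precision=4,suppress=True)
for n,a,b in(('ring',(164.3,175.5),(205.75,178.75)),('hend',(163.5,241.5),(156.8,200.8)),('small',(131.5,173.5),(189.2,168.7)),('nut',(266.6,152.5),(283.3,184))):
    print(n,tri([t,s],[a,b]))
print('z', plane(t,[(164.3,175.5),(163.5,241.5)],.045),plane(t,[(266.6,152.5)],.1125))
# bars from top at z=.032: crop px
q=lambda x,y:(x/4+105,y/4+155)
print(plane(t,[q(40,146),q(315,155),q(35,296),q(305,306)],.032))
# yoke/coil: left coil/right coil top edges
```

```text
ring [0.5632 0.2392 0.0383]
hend [0.3904 0.2314 0.0441]
small [0.5674 0.3275 0.0383]
nut [ 0.6117 -0.0295  0.1073]
z [[0.5607 0.2384 0.045 ]
 [0.3885 0.2325 0.045 ]] [[ 0.6108 -0.0297  0.1125]]
[[0.5176 0.3728 0.032 ]
 [0.5145 0.1879 0.032 ]
 [0.4181 0.37   0.032 ]
 [0.415  0.1904 0.032 ]]
```

```bash
cat >> h.py <<'E'
def need(yaw):
    "world rotvec to bring tool to straight down with camera side at -x turned by yaw"
    s=manip.sense(); T=R.from_rotvec(s['tcp_rot'])
    G=R.from_matrix(np.array([[0,0,1],[0,1,0],[-1,0,0]]).astype(float)) # x down, y=+y
    out=[]
    for k in(0,1):
        out.append((R.from_euler('z',yaw+k*np.pi)*G*T.inv()).as_rotvec().round(3))
    return out
E
python3 - <<'E'
from h import *
s=manip.sense();print(R.from_rotvec(s['tcp_rot']).as_matrix().round(3));print(need(0.03),need(0))
E
```

```text
[[-0.     0.253  0.967]
 [-0.001  0.967 -0.253]
 [-1.    -0.001  0.   ]]
[array([ 0.001, -0.   ,  0.286]), array([-0.000e+00, -2.000e-03, -2.856e+00])] [array([ 0.001, -0.   ,  0.256]), array([-0.000e+00, -2.000e-03, -2.886e+00])]
```

```bash
python3 -m inch '[[9,1,-1.5,2,0,0,0.02],[9,3,-5,3,0,0,0.04],[9,5.5,-9,3,0,0,0.06],[9,8,-13,3,0,0,0.08],[9,10.5,-17,3,0,0,0.1],[9,13,-21,3,0,0,0.12],[9,15.5,-25,3,0,0,0.14],[9,18,-29,3,0,0,0.16],[9,20.5,-33,3,0,0,0.18],[9,23,-37,3,0,0,0.2],[9,25.5,-41.5,3,0,0,0.22],[9,28,-46,3,0,0,0.24],[9,30.5,-50.5,3,0,0,0.26],[9,33,-55,3,0,0,0.26],[9,35.5,-59,3,0,0,0.26],[9,37,-62,3,0,0,0.26],[9,38,-63.4,3,0,0,0.26],[9,38,-63.4,3,0,0,0.26],[9,38,-63.4,3,0,0,0.26],[9,38,-63.4,3,0,0,0.26]]' 30
python3 - <<'E'
from h import *
c=snap('wrist','w1')
u=proj(c,[[.611,-.0295,.1105],[.611,-.0295,.1145]]);print(u)
x,y=u[0].astype(int)
k=c['img'][max(0,y-90):y+90,max(0,x-120):x+120]; print(max(0,x-120),max(0,y-90))
cv2.imwrite('pics/w1c.png',np.clip(cv2.resize(k,None,fx=3.3,fy=3.3,interpolation=cv2.INTER_CUBIC)[:,:,::-1]*1.5,0,255))
E
```

```text
t: 2.15
eef_pos: [0.5375, -0.0282, 0.256]
tcp_rot: [-0.005, 1.571, 0.004]
contact_force: [0.3, 0.1, -1.2]
opening: 0.0899
[[250.81803408 236.35708833]
 [250.80042768 237.84894483]]
130 146[ WARN:0@1.391] global loadsave.cpp:1063 imwrite_ Unsupported depth image for selected encoder is fallbacked to CV_8U.
```

View pics/w1c.png

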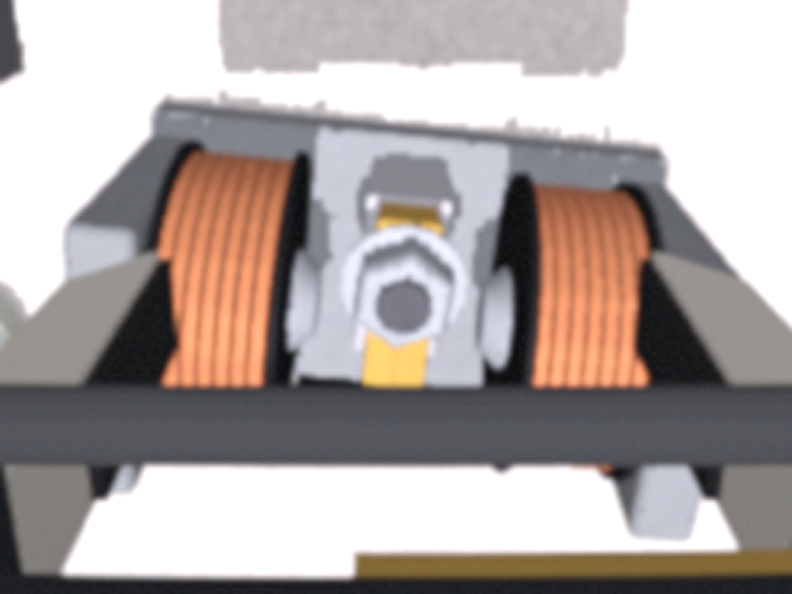

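The nut is at about (252.7,237.5) in the wrist view, within 2 px of the prediction. Its corners lie roughly along world ±x. I'll enlarge the nut to measure its angle.

Run:
```python
from h import *
c=load('w1');k=c['img'][212:256,228:280]
cv2.imwrite('pics/w1n.png',cv2.resize(k,None,fx=13,fy=13,interpolation=cv2.INTER_CUBIC)[:,:,::-1])
q=lambda x,y:(x/3.3+130,y/3.3+146)
for z in(.022,.1):
  p=plane(c,[q(165,102),q(660,150)],z);d=p[0]-p[1];print(p,np.arctan2(-d[0],d[1]))
print(plane(c,[(252.7,237.5)],.1125))
```

```text
[[ 0.5584685  -0.13598139  0.022     ]
 [ 0.57980245  0.0901464   0.022     ]] 3.0475263961537373
[[ 0.53831244 -0.11467128  0.1       ]
 [ 0.55541402  0.06659571  0.1       ]] 3.0475263961537373
[[ 0.61153327 -0.02716864  0.1125    ]]
```

View pics/w1n.png

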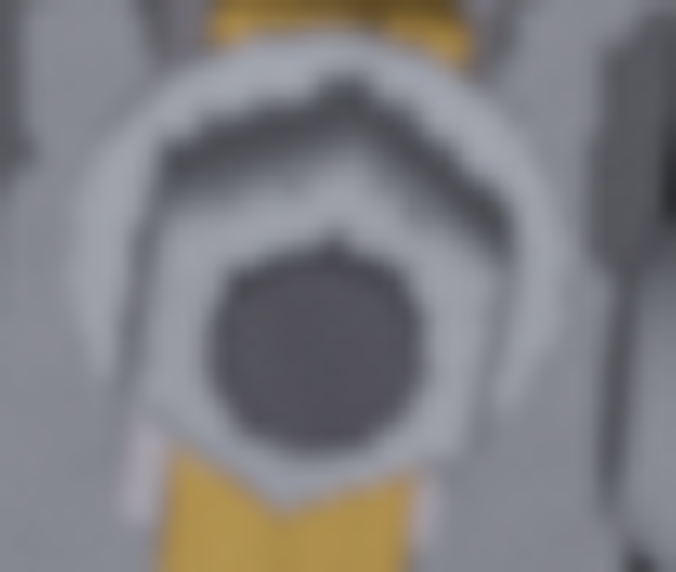

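Run:
```python
from h import *
c=load('w1')
C=[(290,505),(460,465),(505,268),(352,150),(168,200),(145,400)]
P=plane(c,[(x/13+228-.46,y/13+212-.46) for x,y in C],.1105)[:,:2]
m=P.mean(0);d=P-m;a=np.degrees(np.arctan2(d[:,1],d[:,0]));print(m,np.hypot(*d.T).round(4),a.round(1),(a%60).round(1))
print(plane(c,[(318/13+228-.46,350/13+212-.46)],.1145), c['eye'])
```

```text
[ 0.61210083 -0.02783133] [0.0187 0.0196 0.0188 0.0193 0.0199 0.0183] [  -8.6   44.1  111.7  171.4 -133.8  -66.7] [51.4 44.1 51.7 51.4 46.2 53.3]
[[ 0.61182587 -0.02802473  0.1145    ]] [ 0.4568688  -0.0285645   0.41517104]
```

```bash
python3 -m inch '[[6,-0.5,1.5,0,0,0,0.0],[6,-1.5,5,0,0,0,0.01],[6,-3,9.5,0,0,0,0.02],[6,-4.5,14,-1,0,0,0.03],[6,-6,18.5,-3,0,0,0.03],[6,-7,23,-5,0,0,0.03],[6,-8,26,-8,0,0,0.03],[6,-8,26.3,-10,0,0,0.03],[6,-8,26.3,-12,0,0,0.03],[6,-8,26.3,-12,0,0,0.03],[6,-8,26.3,-12,0,0,0.03]]'
python3 - <<'E'
from h import *
c=snap('wrist','w2');print(c['eye'])
for P in([.561,.2387,.046],[.4565,.235,.046],[.3885,.2325,.046]):print(proj(c,[P]))
cv2.imwrite('pics/w2b.png',cv2.resize(c['img'],None,fx=1.5,fy=1.5)[:,:,::-1])
E
```

```text
t: 3.3
eef_pos: [0.4571, 0.2352, 0.1365]
tcp_rot: [-0.03, 1.571, 0.029]
contact_force: [0.9, 0.7, -0.3]
opening: 0.0598
[0.37656306 0.23233574 0.29572395]
[[251.88384358 284.84582008]]
[[252.05068771 192.88642784]]
[[252.08175539 120.15424617]]
```

View pics/w2b.png

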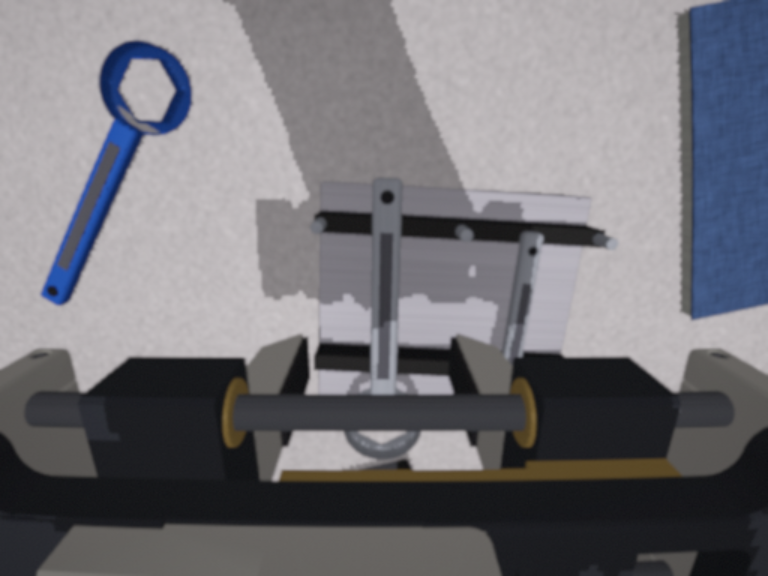

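Run:
```python
from h import *
np.set_printoptions(precision=4,suppress=True)
w=load('w2');t=load('top0');s=load('side0')
uv=[(387/1.5,180/1.5),(385.5/1.5,340/1.5),(382.5/1.5,414/1.5)]
p=plane(w,uv,.046);print(p,np.arctan2(*(p[1]-p[0])[[1,0]]),np.arctan2(*(p[2]-p[0])[[1,0]]))
print(tri([w,t],[uv[0],(163.5,241.5)]),tri([w,s],[uv[0],(156.8,200.8)]))
```

```text
[[0.3882 0.2378 0.046 ]
 [0.4919 0.2413 0.046 ]
 [0.5497 0.2416 0.046 ]] 0.03388207415609441 0.023847917550535398
[0.3885 0.238  0.026 ] [0.3915 0.2364 0.0404]
```

```bash
python3 -m inch '[[5.5,0,0.2,-1,0,0,0],[5.5,0,0.35,-4,0,0,0],[5.5,0,0.35,-7,0,0,0],[5.5,0,0.35,-9.5,0,0,0],[5.5,0,0.35,-11,0,0,0],[5.5,0,0.35,-11.6,0,0,0],[5.5,0,0.35,-11.6,0,0,0],[1,0,0.35,-11.6,0,0,0],[1,0,0.35,-11.6,0,0,0],[1,0,0.35,-11.6,0,0,0],[1,0,0.35,-11.6,0,0,0],[1,0,0.35,-11.6,0,0,0],[1,0,0.35,-11.6,0,0,0],[1,0,0.35,-11.6,0,0,0]]' 55
```

```text
t: 4.75
eef_pos: [0.4579, 0.2389, 0.0213]
tcp_rot: [-0.028, 1.57, 0.029]
contact_force: [-1.2, -0.4, 5.2]
opening: 0.0176
```

```bash
python3 -m inch '[[1,0,0,1,0,0,0],[1,0,0,3,0,0,0],[1,0,0,6,0,0,0],[1,0,0,10,0,0,0],[1,0,0,14,0,0,0],[1,0,-1.5,16.5,0,0,0],[1,1,-5,17,0,0,-0.04],[1,2,-9,17,0,0,-0.08],[1,3,-13,17,0,0,-0.12],[1,4,-17,17,0,0,-0.16],[1,5,-21,17,0,0,-0.2],[1,5,-24,17,0,0,-0.2],[1,5,-24.9,17,0,0,-0.2],[1,5,-24.9,17,0,0,-0.2],[1,5,-24.9,17,0,0,-0.2],[1,5,-24.9,17,0,0,-0.2]]' 60
python3 - <<'E'
from h import *
c=snap('wrist','w3');t=snap('top','top3');s=snap('side','side3')
f=lambda i,x,y,w,h,k:cv2.resize(i[y:y+h,x:x+w],None,fx=k,fy=k,interpolation=cv2.INTER_CUBIC)
S=manip.sense();e=S['eef_pos'];print(e,S['tcp_rot'])
T=R.from_rotvec(S['tcp_rot']).as_matrix()
ringp=e-T[:,0]*.0188+T[:,2]*.105;print('ring pred',ringp)
for k in(c,t,s):print(proj(k,[ringp+[0,0,.007],[.6118,-.0283,.1105]]).round(1).tolist())
o=np.vstack([np.hstack([f(t['img'],215,100,110,100,3.6)[:300,:396],f(s['img'],230,120,110,100,3.6)[:300,:396]]),f(c['img'],130,190,264,100,3)[:300]])
cv2.imwrite('pics/c3.png',np.clip(o*1.4,0,255).astype(np.uint8)[:,:,::-1])
E
```

```text
t: 6.35
eef_pos: [0.5077, -0.0083, 0.1912]
tcp_rot: [0.127, 1.567, -0.126]
contact_force: [-0.2, 0.5, -3.4]
opening: 0.0174
[ 0.50781849 -0.00897988  0.19120908] [ 0.12729816  1.566547   -0.12642963]
ring pred [ 0.61144029 -0.02588073  0.21005911]
[[251.0, 391.1], [249.1, 292.2]]
[[265.2, 141.5], [266.0, 152.3]]
[[282.8, 144.0], [283.1, 182.7]]
```

View pics/c3.png

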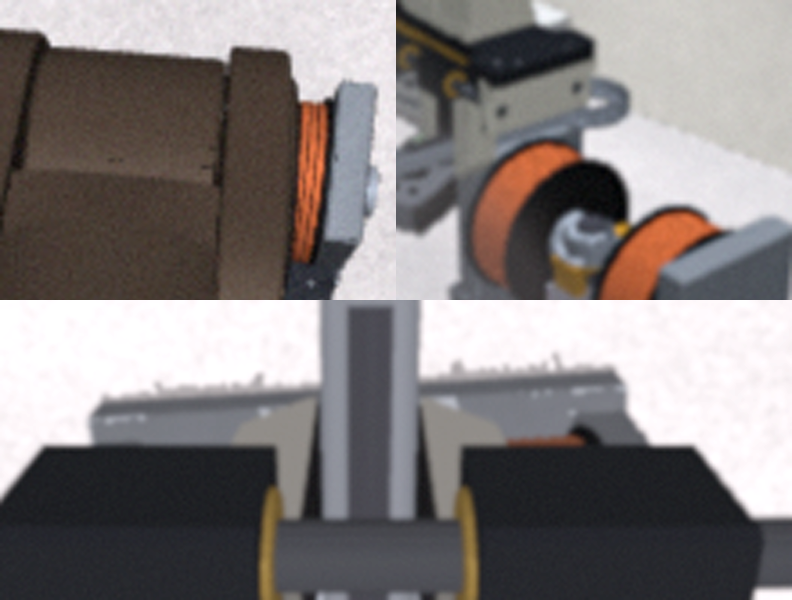

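```bash
python3 -m inch '[[1,0,-0.1,-1.5,0,0,0],[1,0,-0.2,-4,0,0,-0.01],[1,0,-0.2,-6.4,0,0,-0.01],[1,0,-0.2,-7.4,0,0,-0.01],[1,0,-0.2,-7.4,0,0,-0.01],[1,0,-0.2,-7.4,0,0,-0.01]]'
python3 - <<'E'
from h import *
s=snap('side','side4')
S=manip.sense();e=S['eef_pos'];T=R.from_rotvec(S['tcp_rot']).as_matrix()
r=e-T[:,0]*.0188+T[:,2]*.105;print(e,'ring',r,np.arctan2(T[1,2],T[0,2]),S['contact_force'])
print(proj(s,[r+[0,0,.007],[.6118,-.0283,.1105],[.6118,-.0283,.1145]]).round(1).tolist())
k=s['img'][140:215,240:340];cv2.imwrite('pics/c4.png',np.clip(cv2.resize(k,None,fx=8,fy=8,interpolation=cv2.INTER_CUBIC)*1.3,0,255).astype(np.uint8)[:,:,::-1])
E
```

```text
t: 7.1
eef_pos: [0.5084, -0.0108, 0.1179]
tcp_rot: [0.135, 1.565, -0.134]
contact_force: [0.0, -0.5, -2.9]
opening: 0.0167
[ 0.50863417 -0.01081565  0.1182273 ] ring [ 0.61205688 -0.02873251  0.13723174] -0.17134277650517285 [ 0.43881025 -0.21308601 -3.68343029]
[[283.5, 171.0], [283.1, 182.7], [283.2, 181.4]]
```

View pics/c4.png

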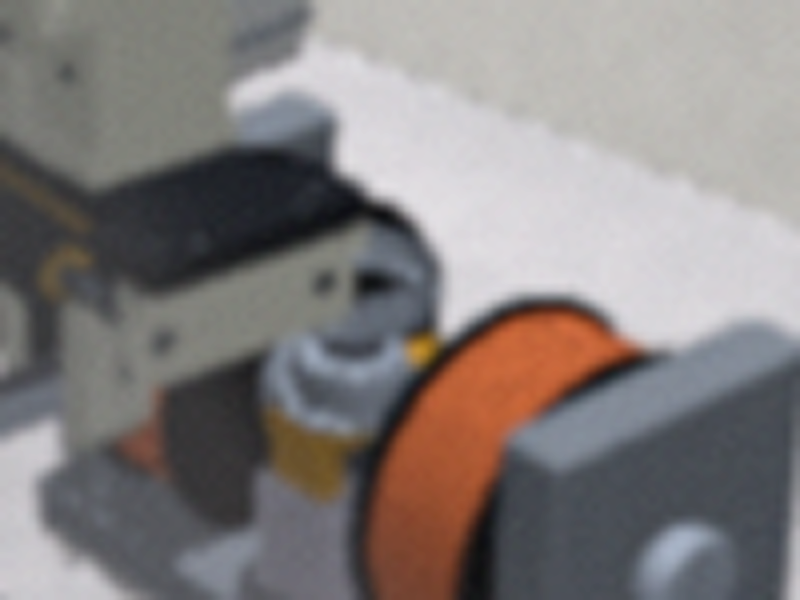

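```bash
python3 -m inch '[[1,-0.02,0.04,-0.8,0,0,0],[1,-0.02,0.04,-1.4,0,0,0],[1,-0.02,0.04,-1.8,0,0,0],[1,-0.02,0.04,-2.0,0,0,0],[1,-0.02,0.04,-2.2,0,0,0],[1,-0.02,0.04,-2.4,0,0,0],[1,-0.02,0.04,-2.4,0,0,0]]'
```

```text
t: 7.85
eef_pos: [0.5091, -0.0103, 0.0943]
tcp_rot: [0.135, 1.563, -0.133]
contact_force: [3.3, 1.2, -2.9]
opening: 0.0174
```

```bash
python3 -m inch '[[1,0,0,-0.3,0,0,0],[1,0,0,-0.6,0,0,0],[1,0,0,-0.85,0,0,0],[1,0,0,-1.05,0,0,0],[1,0,0,-1.05,0,0,0]]'
```

```text
t: 8.35
eef_pos: [0.5092, -0.0102, 0.0837]
tcp_rot: [0.135, 1.563, -0.133]
contact_force: [1.6, 0.1, -0.8]
opening: 0.0172
```

```bash
cat >> h.py <<'E'
def arc(a0,deltas,r=.1044):
    for d in deltas:
        f=lambda a:r*100*np.array([np.cos(np.radians(a)),np.sin(np.radians(a))])
        print(d,(f(a0-d)-f(a0)).round(2),round(-np.radians(d),3))
E
python3 -c "
from h import *
arc(170,range(3,35,3))"
```

```text
3 [0.11 0.54] -0.052
6 [0.25 1.06] -0.105
9 [0.41 1.59] -0.157
12 [0.6 2.1] -0.209
15 [0.82 2.6 ] -0.262
18 [1.06 3.09] -0.314
21 [1.33 3.56] -0.367
24 [1.63 4.03] -0.419
27 [1.94 4.47] -0.471
30 [2.28 4.9 ] -0.524
33 [2.65 5.31] -0.576
```

```bash
python3 -m inch '[[1,0.11,0.54,0,0,0,-0.052],[1,0.25,1.06,0,0,0,-0.105],[1,0.41,1.59,0,0,0,-0.157],[1,0.6,2.1,0,0,0,-0.209],[1,0.82,2.6,0,0,0,-0.262],[1,0.82,2.6,0,0,0,-0.262]]'; python3 -c "
from h import *
S=manip.sense();print(S['contact_force'],S['ft_torque'],S['tcp_rot'])"
```

```text
t: 8.95
eef_pos: [0.5184, 0.0156, 0.084]
tcp_rot: [0.34, 1.539, -0.339]
contact_force: [4.4, -0.5, -1.4]
opening: 0.0172
[ 4.40283201 -0.48920611 -1.35814275] [-0.26855452 -0.82725148  0.09158658] [ 0.33990059  1.53868976 -0.33949989]
```

```bash
python3 -c "
from h import *
arc(155,range(3,20,4))"; python3 -m inch '[[1,0.2,0.47,0,0,0,-0.052],[1,0.45,0.95,0,0,0,-0.105],[1,0.75,1.4,0,0,0,-0.157]]'
```

```text
3 [0.24 0.49] -0.052
7 [0.61 1.12] -0.122
11 [1.02 1.72] -0.192
15 [1.46 2.3 ] -0.262
19 [1.95 2.84] -0.332
t: 9.25
eef_pos: [0.526, 0.029, 0.084]
tcp_rot: [0.462, 1.515, -0.463]
contact_force: [2.2, -2.5, -2.3]
opening: 0.0175
```

```bash
python3 -c "
from h import *
arc(146,[3,5,7])
S=manip.sense();print(S['contact_force'],S['ft_torque'])"; python3 -m inch '[[1,0.32,0.44,0,0,0,-0.052],[1,0.53,0.73,0,0,0,-0.087],[1,0.75,1.0,0,0,0,-0.122]]'
python3 - <<'E'
from h import *
S=manip.sense();e=S['eef_pos'];T=R.from_rotvec(S['tcp_rot']).as_matrix()
r=e-T[:,0]*.0188+T[:,2]*.105;print(e,'ring',r,np.degrees(np.arctan2(T[1,2],T[0,2])),S['contact_force'],S['ft_torque'])
E
```

```text
3 [0.32 0.44] -0.052
5 [0.54 0.73] -0.087
7 [0.78 1.01] -0.122
[ 2.23733836 -2.47187753 -2.32367461] [-0.54557297 -0.41729018  0.38383972]
t: 9.55
eef_pos: [0.5334, 0.0387, 0.084]
tcp_rot: [0.556, 1.493, -0.558]
contact_force: [2.0, -1.2, -2.1]
opening: 0.0178
[0.53335027 0.03866048 0.08401706] ring [ 0.61273948 -0.02989661  0.1034005 ] -40.80803765227681 [ 2.03066411 -1.19250906 -2.08238342] [-0.26408772 -0.36738176  0.50335114]
```

```bash
cat >> h.py <<'E'
def tgt(angs,N=(.6123,-.0285),r=.105):
    S=manip.sense();e=S['eef_pos'];T=R.from_rotvec(S['tcp_rot']).as_matrix();a=np.arctan2(T[1,2],T[0,2])+np.pi
    print('handle',np.degrees(a),'tcp',e)
    for d in angs:
        d=np.radians(d);p=np.array(N)+r*np.array([np.cos(d),np.sin(d)])
        print(round(np.degrees(d)),((p-e[:2])*100).round(2),'z',round(e[2],4),'wz',round(d-a,3))
E
python3 -c "
from h import *
tgt([142,145.5,153,161,169,177,185,193,200,205.5])"
```

```text
handle 139.19196234772318 tcp [0.53335027 0.03866048 0.08401706]
142 [-0.38 -0.25] z 0.084 wz 0.049
146 [-0.76 -0.77] z 0.084 wz 0.11
153 [-1.46 -1.95] z 0.084 wz 0.241
161 [-2.03 -3.3 ] z 0.084 wz 0.381
169 [-2.41 -4.71] z 0.084 wz 0.52
177 [-2.59 -6.17] z 0.084 wz 0.66
185 [-2.57 -7.63] z 0.084 wz 0.8
193 [-2.34 -9.08] z 0.084 wz 0.939
200 [ -1.97 -10.31] z 0.084 wz 1.061
206 [ -1.58 -11.24] z 0.084 wz 1.157
```

```bash
python3 -m inch '[[1,-0.38,-0.25,0,0,0,0.049],[1,-0.76,-0.77,0,0,0,0.11],[1,-0.76,-0.77,0,0,0,0.11]]'; python3 -c "
from h import *
S=manip.sense();print(S['contact_force'],S['ft_torque'])
tgt([146])"
```

```text
t: 9.85
eef_pos: [0.5259, 0.03, 0.0843]
tcp_rot: [0.469, 1.513, -0.471]
contact_force: [4.6, -0.9, -2.4]
opening: 0.0173
[ 4.5757221  -0.92376682 -2.40364545] [ 0.08194346 -0.9151851   0.28334586]
handle 145.57978759153266 tcp [0.52586585 0.03002692 0.08425103]
146 [-0.06  0.02] z 0.0843 wz 0.007
```

```bash
python3 -m inch '[[1,0.1,0,0,0,0,0],[1,0.1,0,0.3,0,0,0],[1,0.1,0,0.8,0,0,0],[1,0.1,0,0.8,0,0,0]]'
```

```text
t: 10.25
eef_pos: [0.5268, 0.0303, 0.0928]
tcp_rot: [0.47, 1.513, -0.471]
contact_force: [0.7, 0.1, -3.5]
opening: 0.0172
```

```bash
python3 -c "
from h import *
tgt([145.5,153,161,169,177,185,193,200,205.5],N=(.6128,-.0285))"; python3 -m inch '[[1,0,0,0.7,0,0,0],[1,0,0,1.8,0,0,0],[1,0,0,2.8,0,0,0],[1,0,0,3.2,0,0,0]]'
```

```text
handle 145.56353552542458 tcp [0.52676856 0.03027639 0.0927745 ]
146 [-0.05  0.07] z 0.0928 wz -0.001
153 [-0.75 -1.11] z 0.0928 wz 0.13
161 [-1.32 -2.46] z 0.0928 wz 0.269
169 [-1.7  -3.87] z 0.0928 wz 0.409
177 [-1.88 -5.33] z 0.0928 wz 0.549
185 [-1.86 -6.79] z 0.0928 wz 0.688
193 [-1.63 -8.24] z 0.0928 wz 0.828
200 [-1.26 -9.47] z 0.0928 wz 0.95
206 [ -0.87 -10.4 ] z 0.0928 wz 1.046
t: 10.65
eef_pos: [0.5273, 0.0303, 0.1263]
tcp_rot: [0.47, 1.512, -0.47]
contact_force: [-0.5, -0.4, -2.8]
opening: 0.0178
```

```bash
python3 -m inch '[[1,-0.4,-0.55,0,0,0,0.06],[1,-0.75,-1.1,0,0,0,0.13],[1,-1.32,-2.46,0,0,0,0.269],[1,-1.7,-3.87,0,0,0,0.409],[1,-1.88,-5.33,0,0,0,0.549],[1,-1.86,-6.79,0,0,0,0.688],[1,-1.63,-8.24,0,0,0,0.828],[1,-1.26,-9.47,0,0,0,0.95],[1,-0.87,-10.4,0,0,0,1.046],[1,-0.87,-10.4,0,0,0,1.046],[1,-0.87,-10.4,0,0,0,1.046]]'
python3 - <<'E'
from h import *
tgt([205.5],N=(.6128,-.0285))
s=snap('side','side5')
k=s['img'][140:215,240:340];cv2.imwrite('pics/c5.png',np.clip(cv2.resize(k,None,fx=8,fy=8,interpolation=cv2.INTER_CUBIC)*1.3,0,255).astype(np.uint8)[:,:,::-1])
E
```

```text
t: 11.75
eef_pos: [0.5184, -0.0736, 0.1263]
tcp_rot: [-0.343, 1.537, 0.349]
contact_force: [0.4, 0.3, -4.0]
opening: 0.0174
handle 205.2871058214135 tcp [ 0.5183896  -0.07358136  0.12633331]
206 [-0.04 -0.01] z 0.1263 wz 0.004
```

View pics/c5.png

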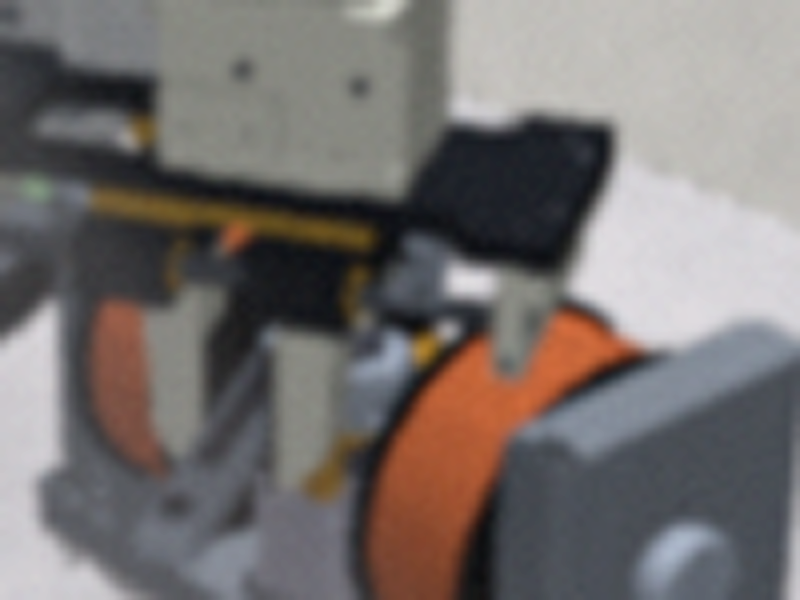

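```bash
python3 -m inch '[[1,0,0,-0.8,0,0,0],[1,0,0,-1.8,0,0,0],[1,0,0,-2.3,0,0,0],[1,0,0,-2.6,0,0,0],[1,0,0,-2.9,0,0,0],[1,0,0,-3.2,0,0,0],[1,0,0,-3.2,0,0,0]]'
```

```text
t: 12.5
eef_pos: [0.5183, -0.073, 0.094]
tcp_rot: [-0.343, 1.537, 0.35]
contact_force: [-0.0, 1.7, -2.7]
opening: 0.0173
```

```bash
python3 -m inch '[[1,0,0,-0.3,0,0,0],[1,0,0,-0.6,0,0,0],[1,0,0,-0.85,0,0,0],[1,0,0,-1.0,0,0,0],[1,0,0,-1.0,0,0,0]]'; python3 -c "
from h import *
tgt([202,198,194,190,186,182,178,174,170,166,162,158,154,150,146,142,138.5],N=(.6128,-.0285));S=manip.sense();print(S['contact_force'],S['ft_torque'])"
```

```text
t: 13.0
eef_pos: [0.5183, -0.073, 0.0839]
tcp_rot: [-0.343, 1.537, 0.35]
contact_force: [-1.2, -0.0, -2.3]
opening: 0.0173
handle 205.34700938514808 tcp [ 0.51831543 -0.07303237  0.08389796]
202 [-0.29  0.52] z 0.0839 wz -0.058
198 [-0.54  1.21] z 0.0839 wz -0.128
194 [-0.74  1.91] z 0.0839 wz -0.198
190 [-0.89  2.63] z 0.0839 wz -0.268
186 [-0.99  3.36] z 0.0839 wz -0.338
182 [-1.05  4.09] z 0.0839 wz -0.407
178 [-1.05  4.82] z 0.0839 wz -0.477
174 [-0.99  5.55] z 0.0839 wz -0.547
170 [-0.89  6.28] z 0.0839 wz -0.617
166 [-0.74  6.99] z 0.0839 wz -0.687
162 [-0.54  7.7 ] z 0.0839 wz -0.757
158 [-0.29  8.39] z 0.0839 wz -0.826
154 [0.01 9.06] z 0.0839 wz -0.896
150 [0.36 9.7 ] z 0.0839 wz -0.966
146 [ 0.74 10.32] z 0.0839 wz -1.036
142 [ 1.17 10.92] z 0.0839 wz -1.106
138 [ 1.58 11.41] z 0.0839 wz -1.167
[-1.18787709 -0.02927457 -2.31303647] [0.12431071 0.12910943 0.05988957]
```

```bash
python3 -m inch '[[1,-0.29,0.52,0,0,0,-0.058],[1,-0.54,1.21,0,0,0,-0.128],[1,-0.74,1.91,0,0,0,-0.198],[1,-0.89,2.63,0,0,0,-0.268],[1,-0.99,3.36,0,0,0,-0.338],[1,-1.05,4.09,0,0,0,-0.407],[1,-1.05,4.82,0,0,0,-0.477],[1,-0.99,5.55,0,0,0,-0.547],[1,-0.89,6.28,0,0,0,-0.617],[1,-0.74,6.99,0,0,0,-0.687],[1,-0.54,7.7,0,0,0,-0.757],[1,-0.4,8.05,0,0,0,-0.79]]'; python3 -c "
from h import *
tgt([158,156,154,152,150,148,146,144,142,140,138.5],N=(.6128,-.0285));S=manip.sense();print(S['contact_force'],S['ft_torque'])"
```

```text
t: 14.2
eef_pos: [0.5151, 0.0074, 0.0842]
tcp_rot: [0.275, 1.545, -0.273]
contact_force: [0.4, -3.5, -2.5]
opening: 0.0174
handle 159.95618466396314 tcp [0.51510114 0.00739258 0.08415627]
158 [0.03 0.34] z 0.0842 wz -0.034
156 [0.18 0.68] z 0.0842 wz -0.069
154 [0.33 1.01] z 0.0842 wz -0.104
152 [0.5  1.34] z 0.0842 wz -0.139
150 [0.68 1.66] z 0.0842 wz -0.174
148 [0.87 1.97] z 0.0842 wz -0.209
146 [1.06 2.28] z 0.0842 wz -0.244
144 [1.28 2.58] z 0.0842 wz -0.278
142 [1.5  2.88] z 0.0842 wz -0.313
140 [1.73 3.16] z 0.0842 wz -0.348
138 [1.91 3.37] z 0.0842 wz -0.374
[ 0.43409434 -3.50941687 -2.47123061] [-0.64832613 -0.09806337  0.13559372]
```

Normal turning resistance so far. I'm now approaching the region where the stop may be, in small steps.

```bash
python3 -m inch '[[1,0.03,0.34,0,0,0,-0.034],[1,0.18,0.68,0,0,0,-0.069],[1,0.33,1.01,0,0,0,-0.104],[1,0.5,1.34,0,0,0,-0.139]]';python3 -c "
from h import *
tgt([152],N=(.6128,-.0285));S=manip.sense();print(S['contact_force'],S['ft_torque'])"
```

```text
t: 14.6
eef_pos: [0.5209, 0.0202, 0.0844]
tcp_rot: [0.384, 1.526, -0.384]
contact_force: [1.1, -3.4, -4.7]
opening: 0.0173
handle 151.909168267972 tcp [0.52091291 0.02023837 0.08443152]
152 [-0.08  0.06] z 0.0844 wz 0.002
[ 1.14656815 -3.36677984 -4.68538709] [-0.53587548 -0.23155395  0.36644871]
```

```bash
python3 -m inch '[[1,0.18,0.32,0,0,0,-0.035],[1,0.37,0.63,0,0,0,-0.07]]';python3 -c "
from h import *
tgt([148,146,144,142,140,138.5],N=(.6128,-.0285));S=manip.sense();print(S['contact_force'],S['ft_torque'])"
```

```text
t: 14.8
eef_pos: [0.5246, 0.0264, 0.0844]
tcp_rot: [0.439, 1.515, -0.44]
contact_force: [0.1, -0.9, -3.2]
opening: 0.0175
handle 147.84327008583955 tcp [0.52457565 0.02640634 0.08442186]
148 [-0.08  0.07] z 0.0844 wz 0.003
146 [0.12 0.38] z 0.0844 wz -0.032
144 [0.33 0.68] z 0.0844 wz -0.067
142 [0.55 0.97] z 0.0844 wz -0.102
140 [0.78 1.26] z 0.0844 wz -0.137
138 [0.96 1.47] z 0.0844 wz -0.163
[ 0.09015977 -0.92024489 -3.2089681 ] [-0.22273176  0.15346249  0.33529591]
```

```bash
python3 -m inch '[[1,0.18,0.33,0,0,0,-0.034],[1,0.38,0.63,0,0,0,-0.069],[1,0.6,0.93,0,0,0,-0.104],[1,0.85,1.22,0,0,0,-0.139]]';python3 -c "
from h import *
tgt([140,145.5],N=(.6128,-.0285));S=manip.sense();print(S['contact_force'],S['ft_torque'])"
```

```text
t: 15.2
eef_pos: [0.5332, 0.0383, 0.0845]
tcp_rot: [0.547, 1.49, -0.55]
contact_force: [0.6, -2.3, -4.2]
opening: 0.017
handle 139.81014982092478 tcp [0.53318727 0.03826711 0.08446396]
140 [-0.08  0.07] z 0.0845 wz 0.003
146 [-0.69 -0.73] z 0.0845 wz 0.099
[ 0.58419598 -2.32931861 -4.1658818 ] [-0.34024235  0.09831818  0.24975123]
```

```bash
python3 -m inch '[[1,-0.3,-0.33,0,0,0,0.045],[1,-0.65,-0.73,0,0,0,0.099],[1,-0.65,-0.73,0,0,0,0.099],[1,-0.65,-0.73,0.3,0,0,0.099],[1,-0.65,-0.73,0.8,0,0,0.099]]';python3 -c "
from h import *
tgt([145.5],N=(.6128,-.0285));S=manip.sense();print(S['contact_force'],S['ft_torque'])"
```

```text
t: 15.7
eef_pos: [0.5269, 0.0312, 0.0927]
tcp_rot: [0.471, 1.508, -0.473]
contact_force: [0.9, -0.7, -4.6]
opening: 0.0173
handle 145.42365452821437 tcp [0.52686034 0.03121064 0.09266662]
146 [-0.06 -0.02] z 0.0927 wz 0.001
[ 0.91066801 -0.70289833 -4.62501299] [ 0.05832087 -0.02514415  0.06843195]
```

Free. I'll lift clear and swing back 60°.

```bash
python3 -m inch '[[1,0,0,0.7,0,0,0],[1,0,0,1.8,0,0,0],[1,0,0,2.8,0,0,0],[1,0,0,3.3,0,0,0],[1,0,0,3.3,0,0,0],[1,-0.4,-0.6,3.3,0,0,0.06],[1,-0.75,-1.2,3.3,0,0,0.13],[1,-1.32,-2.55,3.3,0,0,0.269],[1,-1.7,-3.96,3.3,0,0,0.409],[1,-1.88,-5.42,3.3,0,0,0.549],[1,-1.86,-6.88,3.3,0,0,0.688],[1,-1.63,-8.33,3.3,0,0,0.828],[1,-1.26,-9.56,3.3,0,0,0.95],[1,-0.87,-10.45,3.3,0,0,1.046],[1,-0.87,-10.45,3.3,0,0,1.046],[1,-0.87,-10.45,3.3,0,0,1.046]]'; python3 -c "
from h import *
tgt([205.5],N=(.6128,-.0285));S=manip.sense();print(S['contact_force'],S['ft_torque'])"
```

```text
t: 17.3
eef_pos: [0.5178, -0.0732, 0.1253]
tcp_rot: [-0.34, 1.534, 0.347]
contact_force: [-0.0, 0.1, -3.2]
opening: 0.0171
handle 205.15414011096746 tcp [ 0.51777421 -0.07317569  0.12534418]
206 [ 0.03 -0.05] z 0.1253 wz 0.006
[-0.03763491  0.14087136 -3.24785011] [-0.03234005  0.15044179  0.05475917]
```

```bash
python3 -m inch '[[1,0,0,-0.8,0,0,0],[1,0,0,-1.8,0,0,0],[1,0,0,-2.3,0,0,0],[1,0,0,-2.6,0,0,0],[1,0,0,-2.9,0,0,0],[1,0,0,-3.2,0,0,0],[1,0,0,-3.2,0,0,0]]'
```

```text
t: 18.0
eef_pos: [0.5181, -0.0728, 0.0932]
tcp_rot: [-0.34, 1.534, 0.348]
contact_force: [1.0, 0.3, -3.1]
opening: 0.0176
```

```bash
python3 -m inch '[[1,0,0,-0.3,0,0,0],[1,0,0,-0.6,0,0,0],[1,0,0,-0.85,0,0,0],[1,0,0,-0.92,0,0,0],[1,0,0,-0.92,0,0,0]]'; python3 -c "
from h import *
S=manip.sense();print(S['contact_force'],S['ft_torque'])
tgt([202,198,194,190,186,182,178,174,170,166,162],N=(.6128,-.0285))"
```

```text
t: 18.5
eef_pos: [0.5182, -0.0728, 0.0839]
tcp_rot: [-0.34, 1.534, 0.348]
contact_force: [1.0, 1.3, -3.0]
opening: 0.0174
[ 0.99971825  1.27575362 -2.97210116] [ 0.36660649 -0.04861642  0.11852095]
handle 205.17577648548328 tcp [ 0.51816718 -0.07278186  0.08391144]
202 [-0.27  0.49] z 0.0839 wz -0.055
198 [-0.52  1.18] z 0.0839 wz -0.125
194 [-0.72  1.89] z 0.0839 wz -0.195
190 [-0.88  2.6 ] z 0.0839 wz -0.265
186 [-0.98  3.33] z 0.0839 wz -0.335
182 [-1.03  4.06] z 0.0839 wz -0.404
178 [-1.03  4.79] z 0.0839 wz -0.474
174 [-0.98  5.53] z 0.0839 wz -0.544
170 [-0.88  6.25] z 0.0839 wz -0.614
166 [-0.72  6.97] z 0.0839 wz -0.684
162 [-0.52  7.67] z 0.0839 wz -0.754
```

```bash
python3 -m inch '[[1,-0.27,0.49,0,0,0,-0.055],[1,-0.52,1.18,0,0,0,-0.125],[1,-0.72,1.89,0,0,0,-0.195],[1,-0.88,2.6,0,0,0,-0.265],[1,-0.98,3.33,0,0,0,-0.335],[1,-1.03,4.06,0,0,0,-0.404],[1,-1.03,4.79,0,0,0,-0.474],[1,-0.98,5.53,0,0,0,-0.544],[1,-0.88,6.25,0,0,0,-0.614],[1,-0.72,6.97,0,0,0,-0.684],[1,-0.52,7.67,0,0,0,-0.754]]'; python3 -c "
from h import *
S=manip.sense();print(S['contact_force'],S['ft_torque'])
tgt([160,158,156,154,152,150,148,146],N=(.6128,-.0285))"
```

```text
t: 19.6
eef_pos: [0.5138, 0.0036, 0.0843]
tcp_rot: [0.249, 1.544, -0.248]
contact_force: [3.7, -2.1, -4.2]
opening: 0.0169
[ 3.66122548 -2.12837031 -4.19398302] [-0.36682041 -0.49036872  0.38459046]
handle 161.81838990095955 tcp [0.51384596 0.0035591  0.08429677]
160 [0.03 0.39] z 0.0843 wz -0.032
158 [0.16 0.73] z 0.0843 wz -0.067
156 [0.3  1.06] z 0.0843 wz -0.102
154 [0.46 1.4 ] z 0.0843 wz -0.136
152 [0.62 1.72] z 0.0843 wz -0.171
150 [0.8  2.04] z 0.0843 wz -0.206
148 [0.99 2.36] z 0.0843 wz -0.241
146 [1.19 2.67] z 0.0843 wz -0.276
```

```bash
python3 -m inch '[[1,0.05,0.35,0,0,0,-0.032],[1,0.18,0.7,0,0,0,-0.067],[1,0.32,1.03,0,0,0,-0.102]]'; python3 -c "
from h import *
S=manip.sense();print(S['contact_force'],S['ft_torque'])
tgt([154,152,150,148,146],N=(.6128,-.0285))"
```

```text
t: 19.9
eef_pos: [0.5177, 0.0134, 0.0845]
tcp_rot: [0.328, 1.532, -0.33]
contact_force: [3.0, -1.6, -4.7]
opening: 0.0173
[ 3.0456933  -1.61144947 -4.70462726] [-0.33513798 -0.35290345  0.40752298]
handle 155.90693917370095 tcp [0.51766779 0.01337297 0.08452248]
154 [0.08 0.42] z 0.0845 wz -0.033
152 [0.24 0.74] z 0.0845 wz -0.068
150 [0.42 1.06] z 0.0845 wz -0.103
148 [0.61 1.38] z 0.0845 wz -0.138
146 [0.81 1.68] z 0.0845 wz -0.173
```

```bash
python3 -m inch '[[1,0.16,0.33,0,0,0,-0.035],[1,0.32,0.66,0,0,0,-0.07]]'; python3 -c "
from h import *
S=manip.sense();print(S['contact_force'],S['ft_torque'])
tgt([150,149,148,147,146],N=(.6128,-.0285))"
```

```text
t: 20.1
eef_pos: [0.5208, 0.0198, 0.0845]
tcp_rot: [0.383, 1.523, -0.386]
contact_force: [1.8, -0.7, -5.2]
opening: 0.0174
[ 1.7668064  -0.71739499 -5.20855287] [-0.13866456 -0.03066901  0.41906503]
handle 151.84259329738273 tcp [0.52080343 0.01982796 0.08450315]
150 [0.11 0.42] z 0.0845 wz -0.032
149 [0.2  0.58] z 0.0845 wz -0.05
148 [0.3  0.73] z 0.0845 wz -0.067
147 [0.39 0.89] z 0.0845 wz -0.085
146 [0.49 1.04] z 0.0845 wz -0.102
```

```bash
python3 -m inch '[[1,0.11,0.38,0,0,0,-0.032],[1,0.22,0.56,0,0,0,-0.05]]'; python3 -c "
from h import *
S=manip.sense();print(S['contact_force'],S['ft_torque'])
tgt([148,147,146],N=(.6128,-.0285))"
```

```text
t: 20.3
eef_pos: [0.5236, 0.0249, 0.0846]
tcp_rot: [0.422, 1.514, -0.427]
contact_force: [2.9, -3.9, -6.2]
opening: 0.0172
[ 2.85253611 -3.94632843 -6.15284097] [-0.66415391 -0.36746304  0.34541645]
handle 148.91957687524723 tcp [0.52363894 0.02490445 0.08464587]
148 [0.01 0.22] z 0.0846 wz -0.016
147 [0.11 0.38] z 0.0846 wz -0.034
146 [0.21 0.53] z 0.0846 wz -0.051
```

```bash
python3 -m inch '[[1,0.1,0.16,0,0,0,-0.018],[1,0.2,0.32,0,0,0,-0.036]]'; python3 -c "
from h import *
S=manip.sense();print(S['contact_force'],S['ft_torque'])
tgt([146,145,144,143,142],N=(.6128,-.0285))"
```

```text
t: 20.5
eef_pos: [0.5256, 0.0279, 0.0846]
tcp_rot: [0.45, 1.508, -0.456]
contact_force: [2.2, -2.3, -5.4]
opening: 0.0177
[ 2.24378556 -2.32001906 -5.37011948] [-0.3758324  -0.13936731  0.37775075]
handle 146.7904250914556 tcp [0.52556289 0.02791238 0.08461985]
146 [0.02 0.23] z 0.0846 wz -0.014
145 [0.12 0.38] z 0.0846 wz -0.031
144 [0.23 0.53] z 0.0846 wz -0.049
143 [0.34 0.68] z 0.0846 wz -0.066
142 [0.45 0.82] z 0.0846 wz -0.084
```

```bash
python3 -m inch '[[1,0.12,0.18,0,0,0,-0.018],[1,0.23,0.34,0,0,0,-0.036]]'; python3 -c "
from h import *
S=manip.sense();print(S['contact_force'],S['ft_torque'])
tgt([144,143,142],N=(.6128,-.0285))"
```

```text
t: 20.7
eef_pos: [0.5275, 0.0308, 0.0845]
tcp_rot: [0.479, 1.502, -0.486]
contact_force: [-0.3, -4.9, -3.9]
opening: 0.0179
[-0.31964438 -4.91043948 -3.92612588] [-1.05349137  0.28175099  0.51738656]
handle 144.63918345552048 tcp [0.52748743 0.03077328 0.08451188]
144 [0.04 0.24] z 0.0845 wz -0.011
143 [0.15 0.39] z 0.0845 wz -0.029
142 [0.26 0.54] z 0.0845 wz -0.046
```

```bash
python3 -m inch '[[1,0.13,0.18,0,0,0,-0.018],[1,0.26,0.35,0,0,0,-0.036]]'; python3 -c "
from h import *
S=manip.sense();print(S['contact_force'],S['ft_torque'])
tgt([142,141,140],N=(.6128,-.0285))"
```

```text
t: 20.9
eef_pos: [0.5292, 0.0332, 0.0843]
tcp_rot: [0.506, 1.497, -0.517]
contact_force: [-2.6, -7.2, -2.6]
opening: 0.0173
[-2.5878261  -7.20924746 -2.62937821] [-1.58098938  0.62309256  0.77364653]
handle 142.4879333580307 tcp [0.52920558 0.0332252  0.08428186]
142 [0.09 0.29] z 0.0843 wz -0.009
141 [0.2  0.44] z 0.0843 wz -0.026
140 [0.32 0.58] z 0.0843 wz -0.043
```

```bash
python3 -m inch '[[1,0.13,0.22,0,0,0,-0.018],[1,0.26,0.42,0,0,0,-0.03],[1,0.26,0.42,0,0,0,-0.03]]'
python3 - <<'E'
from h import *
S=manip.sense();print(S['contact_force'],S['ft_torque'])
tgt([148],N=(.6128,-.0285))
c=snap('wrist','w6')
# handle direction in wrist image: side edges of handle
k=c['img'];cv2.imwrite('pics/w6b.png',cv2.resize(k,None,fx=1.5,fy=1.5)[:,:,::-1])
E
```

```text
t: 21.2
eef_pos: [0.5309, 0.0355, 0.084]
tcp_rot: [0.528, 1.491, -0.544]
contact_force: [-2.6, -9.4, -3.6]
opening: 0.0175
[-2.62436289 -9.39020933 -3.62729903] [-1.81274568  0.41744807  0.88925352]
handle 140.6890162210428 tcp [0.53093895 0.03549143 0.08403647]
148 [-0.72 -0.83] z 0.084 wz 0.128
```

View pics/w6b.png

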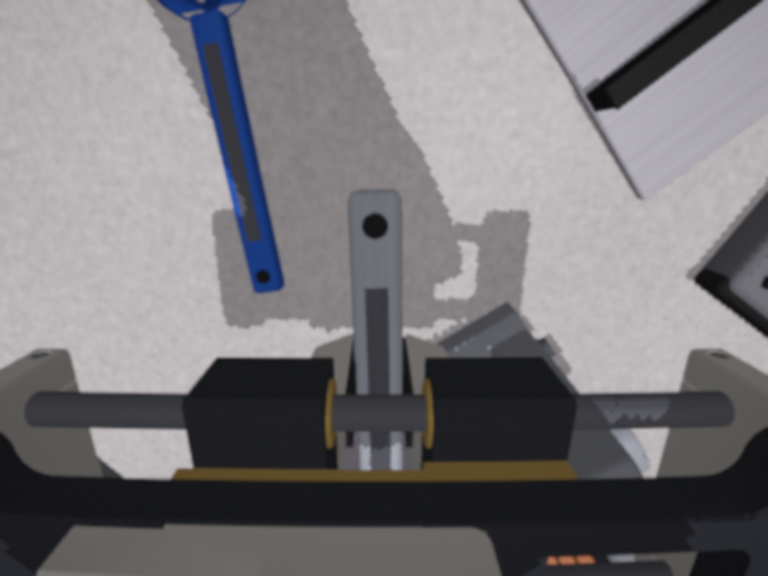

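Run:
```python
from h import *
c=load('w6');p=plane(c,[(375/1.5,192/1.5),(375.5/1.5,226/1.5),(377.5/1.5,340/1.5),(381/1.5,455/1.5)],.108);print(p)
N=np.array([.6118,-.0283])
for i in range(3):
  d=p[i]-p[3];print(np.degrees(np.arctan2(d[1],d[0])), np.degrees(np.arctan2(*(p[i][:2]-N)[::-1])),np.hypot(*(p[i][:2]-N)))
```

```text
[[0.47549991 0.07994024 0.108     ]
 [0.48410481 0.07307458 0.108     ]
 [0.51649455 0.0473765  0.108     ]
 [0.5569276  0.01605189 0.108     ]]
141.88219008172845 141.54579345946306 0.17405074981162613
141.9378609836253 141.55466244800908 0.16304252956717916
142.23406281326513 141.54896224188164 0.1216965947590882
```

```bash
python3 -m inch '[[1,0.15,0.25,0,0,0,-0.015],[1,0.3,0.5,0,0,0,-0.02],[1,0.3,0.5,0,0,0,-0.02]]'
python3 - <<'E'
from h import *
S=manip.sense();print(S['contact_force'],S['ft_torque'])
tgt([148,146.5],N=(.6128,-.0285))
c=load('w3');p=plane(c,[(130+368.5/3,190+10/3),(130+369.5/3,190+200/3)],.216);d=p[0]-p[1];print('w3 handle',np.degrees(np.arctan2(d[1],d[0])),'tool',180-9.27)
E
```

```text
t: 21.55
eef_pos: [0.5325, 0.0375, 0.0837]
tcp_rot: [0.542, 1.488, -0.565]
contact_force: [-4.1, -12.6, -2.5]
opening: 0.0176
[ -4.08084556 -12.60262348  -2.5440607 ] [-2.51003396  0.75589146  0.81442809]
handle 139.42835153488966 tcp [0.53245327 0.0374649  0.08370258]
148 [-0.87 -1.03] z 0.0837 wz 0.15
146 [-0.72 -0.8 ] z 0.0837 wz 0.123
w3 handle 171.11532463204236 tool 170.73
```

```bash
python3 -m inch '[[1,-0.2,-0.25,0,0,0,0.03],[1,-0.5,-0.55,0,0,0,0.08],[1,-0.8,-0.9,0,0,0,0.13],[1,-0.8,-0.9,0,0,0,0.13]]'
python3 - <<'E'
from h import *
S=manip.sense();print(S['contact_force'],S['ft_torque'])
tgt([148,146.5],N=(.6128,-.0285))
E
```

```text
t: 21.95
eef_pos: [0.5256, 0.028, 0.0843]
tcp_rot: [0.442, 1.509, -0.462]
contact_force: [3.7, -3.3, -4.6]
opening: 0.0172
[ 3.66925195 -3.31970802 -4.55879466] [-0.5103493  -0.77465805  0.22850442]
handle 146.8723494281482 tcp [0.52560311 0.0280399  0.08432404]
148 [-0.18 -0.09] z 0.0843 wz 0.02
146 [-0.04  0.14] z 0.0843 wz -0.006
```

```bash
python3 -m inch '[[1,-0.1,-0.3,0,0,0,0.035],[1,-0.1,-0.4,0,0,0,0.06],[1,-0.05,-0.45,0,0,0,0.06],[1,-0.05,-0.45,0.3,0,0,0.06],[1,-0.05,-0.45,0.7,0,0,0.06]]'
python3 - <<'E'
from h import *
S=manip.sense();print(S['contact_force'],S['ft_torque'])
tgt([150],N=(.6128,-.0285))
E
```

```text
t: 22.45
eef_pos: [0.5237, 0.0239, 0.0909]
tcp_rot: [0.396, 1.521, -0.416]
contact_force: [-5.4, 0.3, -4.9]
opening: 0.0175
[-5.4083219   0.30487604 -4.85575519] [ 0.2520566   1.46961682 -0.16302152]
handle 150.2729230869282 tcp [0.52372124 0.02392567 0.090906  ]
150 [-0.19  0.01] z 0.0909 wz -0.005
```

```bash
python3 -m inch '[[1,-0.15,0,0,0,0,0],[1,-0.15,0,0.5,0,0,0],[1,-0.15,0,1.2,0,0,0],[1,-0.15,0,2.2,0,0,0],[1,-0.15,0,3.2,0,0,0],[1,-0.15,0,5,0,0,0],[1,-0.15,0,7,0,0,0],[1,-0.15,0,8.5,0,0,0],[1,-0.15,0,8.5,0,0,0]]'
python3 - <<'E'
from h import *
S=manip.sense();print(S['contact_force'],S['ft_torque'],S['tcp_rot'])
E
```

```text
t: 23.35
eef_pos: [0.5239, 0.0239, 0.1784]
tcp_rot: [0.398, 1.517, -0.414]
contact_force: [0.7, -0.0, -3.4]
opening: 0.0178
[ 0.72655318 -0.01264772 -3.42884136] [ 0.00402806  0.0852798  -0.00649208] [ 0.39776049  1.51668978 -0.41401365]
```

```bash
python3 -m inch '[[1,0,0.5,1.5,0,0,0.03],[1,1,1.5,4,0,0,0.1],[1,2.5,2.5,7,0,0,0.2],[1,4,3.5,8,0,0,0.3],[1,6,4.5,8,0,0,0.4],[1,7.5,5.5,8,0,0,0.52],[1,7.5,5.5,8,0,0,0.52],[1,7.5,5.5,8,0,0,0.52]]'
python3 - <<'E'
from h import *
c=snap('wrist','w7');u=proj(c,[[.6118,-.0283,.1105]])[0];print(u)
x,y=u.astype(int)
k=c['img'][y-24:y+24,x-30:x+30];print(x-30,y-24)
a=cv2.resize(k,None,fx=12,fy=12,interpolation=cv2.INTER_CUBIC);cv2.imwrite('pics/w7n.png',a[:,:,::-1])
E
```

```text
t: 24.15
eef_pos: [0.5984, 0.0786, 0.2576]
tcp_rot: [-0.005, 1.555, -0.006]
contact_force: [-0.9, -0.6, -4.5]
opening: 0.0178
[162.60215473 187.38099371]
132 163
```

View pics/w7n.png

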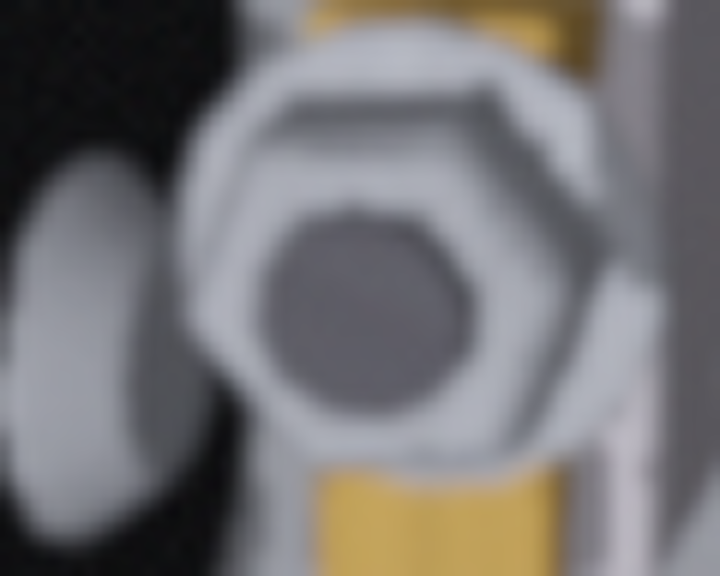

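Run:
```python
from h import *
c=load('w7')
C=[(572,275),(500,455),(295,455),(188,308),(265,140),(462,135)]
P=plane(c,[(x/12+132-.46,y/12+163-.46) for x,y in C],.1105)[:,:2]
m=P.mean(0);d=P-m;a=np.degrees(np.arctan2(d[:,1],d[:,0]));print(m,np.hypot(*d.T).round(4),a.round(1),(a%60).round(1))
# opposite diagonals
for i in range(3):
  v=P[i]-P[i+3];print(np.degrees(np.arctan2(v[1],v[0]))%60)
```

```text
[ 0.61162027 -0.02755495] [0.0194 0.0196 0.0196 0.0194 0.0186 0.0191] [  96.6   32.   -31.8  -86.4 -148.7  149.4] [36.6 32.  28.2 33.6 31.3 29.4]
35.10636915286817
31.66030444606564
28.759965552625705
```

```bash
python3 -c "
from h import *
S=manip.sense();print(need(.034)[0],(np.array([.4579,.2387,.0215])-S['eef_pos'])*100)"
```

```text
[0.006 0.016 0.035] [-14.02725648  16.04853289 -23.63114254]
```

```bash
python3 -m inch '[[1,-1,1,0,0,0,0.01],[1,-3.5,4,0,0.003,0.008,0.02],[1,-6.5,7.5,0,0.006,0.016,0.035],[1,-9.5,11,-2,0.006,0.016,0.035],[1,-12.5,14.5,-5,0.006,0.016,0.035],[1,-14,16,-9,0.006,0.016,0.035],[1,-14,16,-13,0.006,0.016,0.035],[1,-14,16,-16,0.006,0.016,0.035],[1,-14,16,-17.5,0.006,0.016,0.035],[1,-14,16,-17.5,0.006,0.016,0.035],[1,-14,16,-17.5,0.006,0.016,0.035]]'
python3 - <<'E'
from h import *
c=snap('wrist','w8');s=snap('side','side8');S=manip.sense();print(need(.034)[0],(np.array([.4579,.2387,.0215])-S['eef_pos'])*100)
f=lambda i,x,y,w,h,k:cv2.resize(i[y:y+h,x:x+w],None,fx=k,fy=k,interpolation=cv2.INTER_CUBIC)
o=np.vstack([f(c['img'],130,80,264,150,2)[:,:],f(s['img'],110,130,132,75,4)[:300,:528]])
cv2.imwrite('pics/c8.png',np.clip(o*1.3,0,255).astype(np.uint8)[:,:,::-1])
E
```

```text
t: 25.3
eef_pos: [0.4579, 0.2383, 0.0834]
tcp_rot: [-0.026, 1.57, 0.026]
contact_force: [-0.1, 0.6, -3.0]
opening: 0.0174
[-0.001  0.002  0.001] [-8.24594017e-02  3.32898841e-03 -6.26012039e+00]
```

View pics/c8.png

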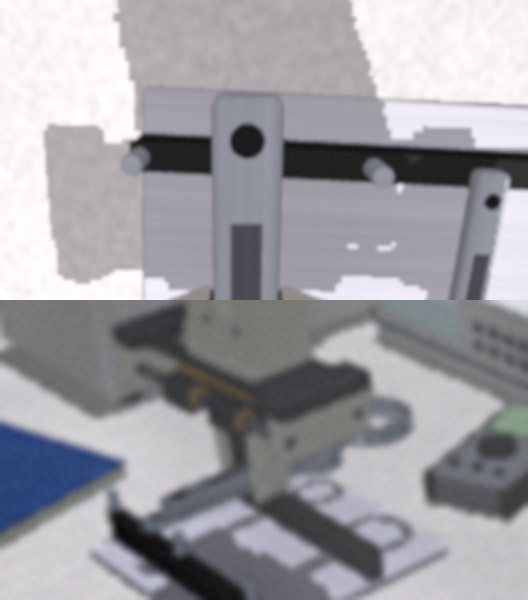

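```bash
python3 -m inch '[[1,-0.05,0,-1.5,0,0,0],[1,-0.05,0,-3.5,0,0,0],[1,-0.05,0,-5,0,0,0],[1,-0.05,0,-5.6,0,0,0],[1,-0.05,0,-5.9,0,0,0],[1,-0.05,0,-6.05,0,0,0],[1,-0.05,0,-6.05,0,0,0]]'
```

```text
t: 26.1
eef_pos: [0.4587, 0.2389, 0.0242]
tcp_rot: [-0.025, 1.568, 0.027]
contact_force: [0.4, 0.2, -3.7]
opening: 0.0175
```

```bash
python3 -m inch '[[1,0,0,-0.1,0,0,0],[1,0,0,-0.2,0,0,0],[1,0,0,-0.27,0,0,0],[1,0,0,-0.27,0,0,0]]'; python3 -c "
from h import *
S=manip.sense();print(S['contact_force'],S['ft_torque'])"
```

```text
t: 26.5
eef_pos: [0.4587, 0.239, 0.0216]
tcp_rot: [-0.025, 1.568, 0.028]
contact_force: [-0.4, 0.3, -2.3]
opening: 0.0173
[-0.41345187  0.30125829 -2.26337862] [0.05372208 0.07553382 0.04114683]
```

```bash
python3 -m inch '[[1,0,0,-0.06,0,0,0],[1,0,0,-0.06,0,0,0],[5.5,0,0,-0.06,0,0,0],[5.5,0,0,-0.06,0,0,0],[5.5,0,0,-0.06,0,0,0],[5.5,0,0,-0.06,0,0,0],[5.5,0,0,-0.06,0,0,0],[5.5,0,0,1,0,0,0],[5.5,0,0,4,0,0,0],[5.5,0,0,8,0,0,0],[5.5,0,0,12,0,0,0],[5.5,-4,0,15,0,0,0],[5.5,-8,0,18,0,0,0],[5.5,-8,0,18,0,0,0],[5.5,-8,0,18,0,0,0]]'
python3 - <<'E'
from h import *
c=snap('wrist','w9');s=snap('side','side9');t=snap('top','top9')
f=lambda i,x,y,w,h,k:cv2.resize(i[y:y+h,x:x+w],None,fx=k,fy=k,interpolation=cv2.INTER_CUBIC)
o=np.hstack([np.vstack([f(c['img'],60,60,400,280,1)[:,:],f(t['img'],100,100,240,180,400/240)]),np.vstack([f(s['img'],125,150,100,70,4),f(s['img'],225,150,125,94,3.2)])[:580]])
E
python3 - <<'E'
import sys;sys.path.insert(0,'.')
import os;os.chdir('.')
from h import *
c,s,t=load('w9'),load('side9'),load('top9')
f=lambda i,x,y,w,h,W,H:cv2.resize(i[y:y+h,x:x+w],(W,H),interpolation=cv2.INTER_CUBIC)
o=np.vstack([np.hstack([f(c['img'],60,60,400,300,400,300),f(t['img'],100,100,240,180,400,300)]),np.hstack([f(s['img'],125,145,100,75,400,300),f(s['img'],225,150,125,94,400,300)])])
cv2.imwrite('pics/c9.png',np.clip(o*1.3,0,255).astype(np.uint8)[:,:,::-1])
E
```

```text
t: 28.0
eef_pos: [0.3786, 0.2396, 0.2029]
tcp_rot: [-0.024, 1.566, 0.031]
contact_force: [0.9, 0.1, -0.1]
opening: 0.0551
```

The viewing limit is reached, so I'll check numerically, matching patches against the starting images for the spanner, the bystanders and the magnet.

Run:
```python
from h import *
for n in('top','side'):
  a,b=load(n+'0')['img'],load(n+'9')['img']
  B={'top':dict(ring=(150,163,30,28),hend=(155,222,20,24),small=(122,163,24,70),tray=(330,178,82,74),meter=(143,98,46,60),magnet=(212,112,112,70),driver=(335,120,95,40),blue=(210,200,56,76)),
     'side':dict(ring=(195,168,28,22),hend=(148,190,26,22),handle=(148,168,70,44),small=(138,162,62,24),tray=(270,250,135,105),meter=(214,152,44,34),magnet=(244,150,100,92),driver=(355,215,100,82),blue=(158,228,92,30))}[n]
  for k,(x,y,w,h) in B.items():
    g=lambda i:cv2.cvtColor(i,cv2.COLOR_RGB2GRAY)
    A=g(a)[y:y+h,x:x+w]; m=8; W=g(b)[y-m:y+h+m,x-m:x+w+m]
    r=cv2.matchTemplate(W,A,cv2.TM_CCOEFF_NORMED);_,v,_,p=cv2.minMaxLoc(r)
    print(n,k,'shift',p[0]-m,p[1]-m,'corr',round(v,3))
```

```text
top ring shift 0 0 corr 0.964
top hend shift 0 0 corr 0.284
top small shift 0 0 corr 0.987
top tray shift 0 0 corr 0.996
top meter shift 0 0 corr 0.998
top magnet shift 0 0 corr 0.995
top driver shift 0 0 corr 0.998
top blue shift 0 0 corr 0.996
side ring shift 0 0 corr 0.994
side hend shift 0 0 corr 0.942
side handle shift 0 0 corr 0.983
side small shift 0 0 corr 0.999
side tray shift 0 0 corr 1.0
side meter shift 0 0 corr 0.999
side magnet shift 0 0 corr 0.999
side driver shift 0 0 corr 1.0
side blue shift 0 0 corr 0.971
```

```bash
python3 -c "
from h import *
S=manip.sense();print(S['t'],S['contact_force']);print(manip.close_job())"
```

```text
28.15 [-0.22329332 -0.22807735 -0.09472242]
the job is handed in; nothing more can be done
None
```

The nut is tightened to its stop, the larger spanner is back in its place on the rest, and I handed the job in at 28.2 s of the 72 s allowed. I tightened the nut in three clockwise strokes. Between strokes I eased the ring back, lifted it clear and swung it back 60°. I saw no sign of coil contact in the force readings.

**Checks that passed**
- **Stop:** Resistance in the last stroke rose to about 13 N at the grip, or 2 N m or more at the nut. That is at least four times the running torque of 0.45 N m.
- **Nut angle:** With the spanner lifted off, a wrist view put the nut's corner at about +23° from the magnet's -x axis, give or take 3°. It should be at +20° at the stop.
- **Placement and bystanders:** Spanner ring, small spanner, tray, meter, screwdriver, magnet and blue look-alike all match the starting pictures with no shift in either view.

**Checks that disagreed or could not be done**
- **Handle angle at the stop:** I measured about 33° before the last push and a little more after it, against the 26° that the stated play allows. I put this down to side load, the grip giving slightly and the stop being soft. The nut's own angle agreed with the stop.
- **Handle end:** The top view's match failed there (0.28), I think because the arm was in the way. The side view matched.
- **Final look:** The 12-picture limit was used up before the last view, so the check after releasing the spanner was by image matching only.

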